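Clamp the glued book-end with a strip and a squeeze-grip ratchet clamp

TASK

Pull the wooden clamping strip out of the pen cup and stand it upright on the board, flat against the glued-up book-end, in the gap in front of the clamp's moving jaw, and let go of it. Then pump the clamp's two grips (squeeze, let them spring back, squeeze again) until the jaw presses the strip firmly but gently against the book-end, without crushing it: never push the jaw itself, and leave the cup, mug, computer mouse and glue bottle where they are. Finish while still holding the grips squeezed, so that the clamp keeps pressing.

Things in the scene. Friction and masses are not known exactly. Their poses are not given: they have to be found in the camera images.
- clamp_board: Plywood board, 160 (x) x 420 (y) x 18 mm thick, fixed to the desk, carrying a bar clamp along its y. Origin: centre of the underside (desk level), z up. Steel fixed jaw at the +y end (face y = +170 mm, top 88 mm above the desk); the moving jaw faces it; black clamp head (top 80 mm above the desk) with two upright rubber grips at y = -90 mm. Behind the head only the bar sticks out, below 60 mm.
- grip_point (a point): Midway between the clamp's two upright grips, 130 mm above the desk: squeeze here from above, a finger outside each grip. Axes as the board's; the grips stand apart along y. Each is 24 mm wide (x), 12 thick, top 164 mm above the desk, hinged 74 mm above it. At rest a V, 65 mm over the outsides here (72 mm 15 mm higher); fully squeezed parallel, 40 mm. They swing mirror-wise; springs open them.
- squeeze (a joint): Swing of each grip, rad: 0 sprung open, 0.22 fully squeezed. A full squeeze feeds the jaw 15 mm (ratchet, 7.5 mm pitch); let the grips open fully in between. They stop part-way once the jaw meets the work. Springs take 1 to 3 N per grip; beyond that the jaw gets about 2 N per N of finger force. 10 to 20 N per finger is right. No catch: let go, and the jaw stays but the pressure is gone.
- jaw_travel (a joint): How far the moving jaw has been fed towards the fixed jaw (+y of the board), m: at 0 its face is at board y = +41 mm, at value q at 41 mm + q. It starts between 0.012 and 0.036.
- jaw: Moving steel jaw of the clamp with its toothed bar; origin and axes are those of the board, shifted along y by the jaw travel. The jaw plate is 50 mm wide (x), 14 mm thick, from 22 to 88 mm above the desk; front face at its y = +41 mm.
- jaw_face (a point): Centre of the moving jaw's front face, 55 mm above the desk.
- front_grip: The grip nearer the jaws (+y side of grip_point); origin at its hinge, 74 mm above the desk.
- rear_grip: The other grip (-y side of grip_point); origin at its hinge.
- bookend: Loose wooden book-end glued up from a light and a dark board: 80 (x) x 45 (y) x 85 mm tall, standing on the board just in front of the fixed jaw, parallel to it; origin: centre of its underside. Its front face is 23 mm towards -y. 0.2 kg.
- strip: Pale wooden clamping strip, 40 (x) x 22 (y) x 150 mm long (z, upright), standing in the pen cup and sticking out about 60 mm. Origin: centre of its lower end face. It is to stand with a broad 40 mm face against the book-end. About 0.09 kg.
- cup: Round dark steel pen cup, 74 mm across, 95 mm tall, inner floor 4 mm up; origin: centre of its underside. Loose.
- mug: White mug, 80 mm across, 90 mm tall, a bystander; origin: centre of its underside.
- mouse: Black computer mouse, 110 x 60 x 36 mm, a bystander; origin: centre of its underside.
- glue: White glue bottle, 52 mm across, 130 mm tall, a bystander; origin: centre of its underside.
There are look-alikes about, which are no part of the job. Leave any red look-alike of the strip alone.

How it is judged:
By the outcome, as a careful person would: the job done as asked, in the order asked, and still so for the second after the job is handed in, while the arm keeps its last pose, push and grip.
It also fails if it takes over 64 s, if anything falls off the work surface, if the arm or the gripper's body presses on something with over 40 N, if the wrist force passes 120 N, or if a joint passes its speed limit or range.

ROBOT

A 7-joint arm with a two-finger parallel gripper is mounted at the origin on the work surface. World frame = base frame: x ahead of the robot, y to its left, z up, the work surface at z = 0. Lengths are in mm, angles in degrees, forces in N, time in s.
With the tool pointing down it reaches from about 425 to 875 mm from the base axis. Payload 8.4 kg.
Tool frame: the origin (TCP) lies midway between the tips of the shut fingers; the grasp point (between the pads) lies 19 mm behind it; z points along the fingers, y is the line along which they close (so a half turn about z gives the same grasp; the last joint's range is limited). The gripper opens to 87 mm and grips with 3 to 60 N. Pads are 19 mm wide; open, the fingers measure 117 mm over their backs; the gripper's body (75 mm by 190 mm) begins 51 mm behind the grasp point.
Start: joints at [61.696, 19.091, 2.286, 83.961, -0.768, 76.965, -3.352], TCP at [249.981, -599.978, 222.546] pointing down, gripper open.
Joint ranges: [-147.57, 147.57], [-21.85, 119.76], [-74.77, 79.35], [14.55, 137.4], [-85.83, 265.84], [4.83, 119.75], [-152.11, 152.11]. Speed limits (degrees/s): [127.2, 127.2, 159.86, 159.86, 180, 180, 180].

INTERFACE

Orientations are given as [roll, pitch, yaw] about the fixed x, y, z axes, in that order (R = Rz(yaw) Ry(pitch) Rx(roll)).
In Python, from workcell import read_state, capture, finish_job gives the robot as it stands.
- The arm moves only by the tool move_arm, never from a script. Its argument "steps" is a list of rows, each a list of 7 numbers: the opening, from -1 (shut) to 1 (fully open), then the shift along the tool's x, y, z in m, then the turn, a rotation vector about the tool's x, y, z in rad. In form: [[jaw, x, y, z, rx, ry, rz], ...]. A call has 1 to 20 rows; each row shifts and turns the commanded pose from where the row before left it, along the tool's axes as they then stand; what a row does not reach is not made up. A row lasts 1/8 s, in which the tool goes at most 62.5 mm and 10.7 degrees, less where a joint would pass 70% of its speed; a pose out of reach is approached as far as the arm can. A call is refused whole if a number of a shift passes 0.0625 or a number of a turn 0.188, either way. A call with a gripper value outside its range is refused whole. The fingers move at their own pace and stop on an object; the grip force is fixed at half the most. Time passes only in rows, so rows that do not move let the fingers close. It gives the time, the measured TCP pose, the force, the opening and the grip force at its end, in the units of the state.
- read_state(): the state, without advancing time (a new reading comes with each control period).
- capture(name): name is "scene" or "top"; returns a dict with "pixels" (420x560x3 uint8, blue, green, red), "fx", "fy", "cx", "cy" (pixels), "world_from_camera" (4x4, takes a point from camera to world coordinates). Camera axes: x right, y down, z forward; pixel columns grow to the right and rows downward; lengths in mm; the calibration is good to about 2 mm. A picture is of the moment at which its call begins. There is no depth.
- finish_job(): hands the job in; it is judged then, once.
The state is a dict: "time": time; "joint_positions": joint angles; "qd": joint speeds; "joint_torque": joint torques, N m; "tcp_pos": TCP position; "ee_rot": TCP orientation; "contact_force": force on the tool from outside, world axes, zero at the start; "ft_torque": the same for the moment, N m; "gripper_width": opening from 0.0 (shut) to 1.0 (fully open); "finger_force": force on a finger pad.
Only numpy, scipy, OpenCV 4.12 (cv2) and the standard library are available. Lean on these libraries where they do the work, as an engineer would, in place of code of your own. Each camera call takes 0.05 s, during which the arm holds its last target. There are 200 camera calls.

## Working session

There is one attempt and no reset: what is moved stays moved. The work goes in short steps, Python scripts to look and compute and a tool call to move; the robot and the scene stay as the last step left them, time stands still between calls to the robot, and variables do not carry over. Pictures are saved under pics/ and viewed, at most 10 in all, crops included, and the job is handed in when it is done.

Besides the shell and the picture viewer there is one more tool, called after ">>>" by a JSON object that holds its "method" and its "body". move_arm: Moves the arm, as the interface text tells. Its arguments: {"type":"object","properties":{"steps":{"type":"array","items":{"type":"array","items":{"type":"number"}}}},"required":["steps"]}

```bash
mkdir -p pics; python3 - <<'E'
from workcell import *
import cv2,json,numpy as np
for n in("scene","top"):
    c=capture(n); cv2.imwrite(f"pics/{n}0.png",cv2.resize(c["pixels"],(784,588),interpolation=cv2.INTER_CUBIC))
    cv2.imwrite(f"raw_{n}.png",c["pixels"])
    d={k:np.array(c[k]).tolist() for k in c if k!="pixels"}; json.dump(d,open(f"cal_{n}.json","w")); print(n,d)
print(read_state())
E
```

```text
scene {'fx': 448.20097770783076, 'fy': 448.20097770783076, 'cx': 276.86527466201363, 'cy': 207.7910420723075, 'world_from_camera': [[-0.06458192315879932, 0.6121870164001827, -0.7880712100769535, 1333.008135002496], [0.9978962954876017, 0.03513052409063589, -0.05448696843501823, 16.925578913782036], [-0.0056708600081797145, -0.7899322143248495, -0.6131679526186997, 748.1171928267183], [0.0, 0.0, 0.0, 1.0]]}
top {'fx': 525.7294006264035, 'fy': 525.7294006264035, 'cx': 282.69136300602366, 'cy': 216.0963182694834, 'world_from_camera': [[-0.015847070147816028, -0.9852137291171851, 0.1705953643178516, 302.08208235456766], [-0.9998579565604373, 0.01659376148047809, 0.002951911705287728, -38.76288907874601], [-0.005739082724356892, -0.17052435321366655, -0.9853367484725938, 1290.1357417285137], [0.0, 0.0, 0.0, 1.0]]}
{'time': 0.1, 'joint_positions': array([61.69548974, 19.128054  ,  2.2854445 , 84.00698957, -0.76798408,
       76.96553684, -3.35094456]), 'qd': array([-0.02933288, -0.08047626, -0.04078261, -0.18888148,  0.01004189,
       -0.07592992, -0.01719301]), 'joint_torque': array([ 4.30192187e-03, -6.57807398e+01,  1.34028956e+00, -4.04702604e+01,
       -5.94444014e-02,  4.10633802e-02,  1.42820550e-04]), 'tcp_pos': array([ 249.81045487, -599.60868407,  221.73602446]), 'ee_rot': array([-1.79914862e+02,  5.76801672e-03,  2.26198517e+01]), 'contact_force': array([-0.53182992,  0.26712167, -0.63012271]), 'ft_torque': array([-0.01242372,  0.01291386,  0.00577691]), 'finger_force': 0.0, 'gripper_width': 1.000131254262051}
```

View pics/scene0.png

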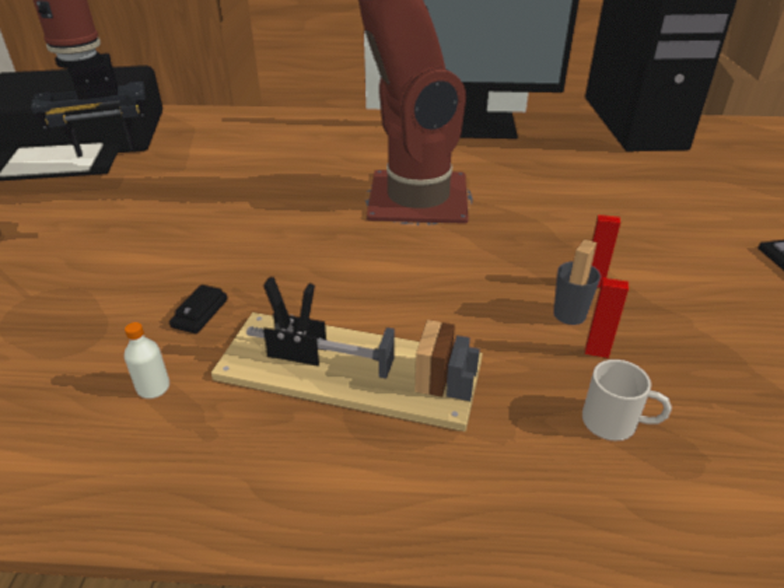

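View pics/top0.png

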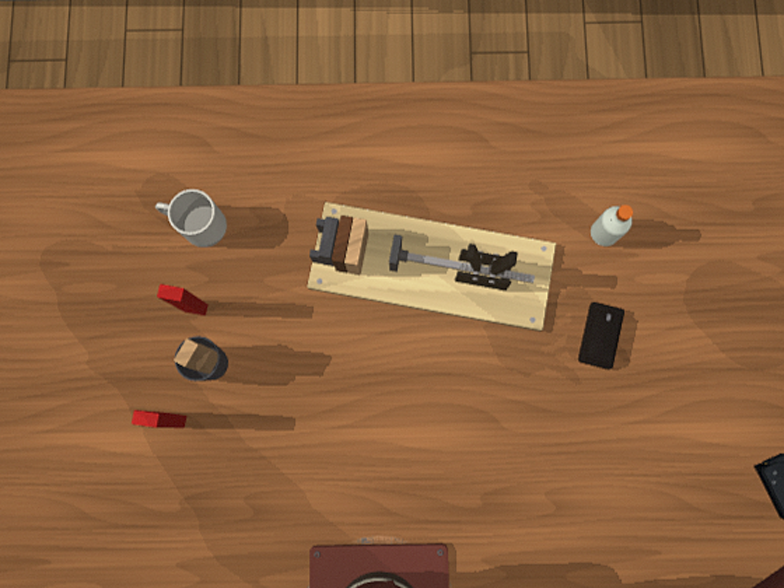

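The scene view shows the cup at about (575,292) with the pale strip's top at (585,245) and red strips beside it. In the top view the cup is at (200,358) and the board's corners are at (325,202), (556,243), (543,330) and (307,289). I'll enlarge these.

```bash
python3 - <<'E'
import cv2,numpy as np
t=cv2.imread("raw_top.png");s=cv2.imread("raw_scene.png")
R=lambda im,x,y,w,h,k:cv2.resize(im[y:y+h,x:x+w],None,fx=k,fy=k,interpolation=cv2.INTER_CUBIC)
# top cup crop: x110..170,y230..285 k=7 ; scene cup crop x385..455,y165..235 k=5
a=R(t,110,230,60,60,6); b=R(s,385,160,70,80,5)
o=np.zeros((400,720,3),np.uint8); o[:360,:360]=a; o[:400,365:715]=b; cv2.imwrite("pics/cup.png",o)
cv2.imwrite("pics/board.png",R(t,212,138,192,104,4))
E
```

```text
(no output)
```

View pics/cup.png

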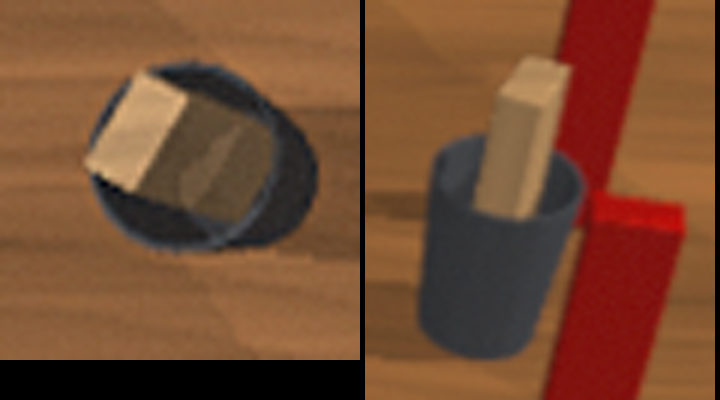

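View pics/board.png

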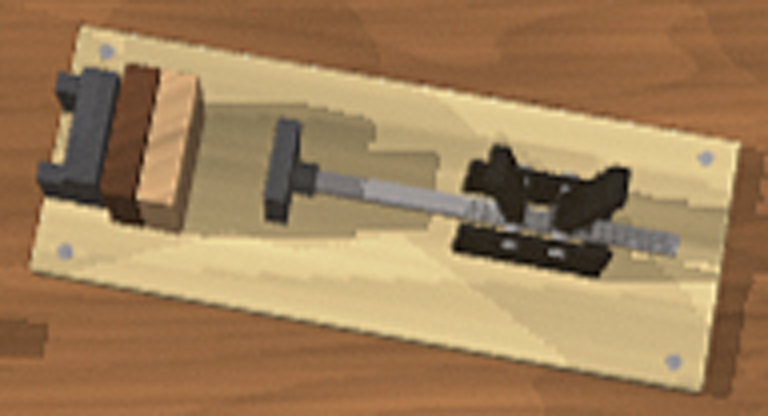

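```bash
cat > h.py <<'E'
import json,numpy as np,cv2
C={n:json.load(open(f"cal_{n}.json")) for n in("scene","top")}
def ray(n,p):
    c=C[n];T=np.array(c["world_from_camera"])
    d=T[:3,:3]@[(p[0]-c["cx"])/c["fx"],(p[1]-c["cy"])/c["fy"],1]
    return T[:3,3],d/np.linalg.norm(d)
def onz(n,p,z):
    o,d=ray(n,p);return o+d*(z-o[2])/d[2]
def tri(ps,pt):
    A=np.zeros((3,3));b=np.zeros(3)
    for n,p in(("scene",ps),("top",pt)):
        o,d=ray(n,p);M=np.eye(3)-np.outer(d,d);A+=M;b+=M@o
    return np.linalg.solve(A,b)
def proj(n,P):
    c=C[n];T=np.array(c["world_from_camera"]);q=T[:3,:3].T@(np.asarray(P,float)-T[:3,3])
    return np.array([c["cx"]+c["fx"]*q[0]/q[2],c["cy"]+c["fy"]*q[1]/q[2]])
def src(u,k,o): return (np.array(u)+.5)/k-.5+np.array(o)
E
python3 - <<'E'
from h import *
np.set_printoptions(precision=1,suppress=True)
B=lambda u:src(u,4,(212,138))
co=np.array([onz("top",B(u),18)[:2] for u in((82,27),(740,143),(705,392),(32,270))])
print("board corners",co, [np.linalg.norm(co[i]-co[i-1]) for i in range(4)])
c=co.mean(0); ey=(co[0]+co[3]-co[1]-co[2]);ey/=np.linalg.norm(ey);ex=np.array([ey[1],-ey[0]])
yaw=np.degrees(np.arctan2(ex[1],ex[0]));print("board",c,"yaw",yaw)
loc=lambda P:np.array([(P[:2]-c)@ex,(P[:2]-c)@ey])
for nm,u,z in(("be",(162,70),103),("be",(203,80),103),("be",(180,228),103),("be",(138,222),103),("be",(126,66),103),("be",(105,217),103),("jaw",(280,120),88),("jaw",(300,123),88),("jaw",(265,218),88),("jaw",(285,222),88),("fix",(80,70),88),("fix",(118,75),88)):
    print(nm,u,loc(onz("top",B(u),z)))
t=lambda u:src(u,6,(110,230)); s=lambda u:src((u[0]-365,u[1]),5,(385,160))
for n,a,b in(("A",(543,107),(147,70)),("B",(498,97),(188,98)),("C",(531,57),(135,193)),("D",(572,68),(88,162))): print(n,tri(s(a),t(b)),onz("top",t(b),154))
# cup rim ellipse extents
for u in((92,155),(275,155),(185,62),(185,250)):print("rim",onz("top",t(u),95))
# candidate model projections of bookend front face/jaw in crop
def crop(P):return (proj("top",P)-[212,138]+.5)*4-.5
w=lambda x,y,z:np.r_[c+ex*x+ey*y,z]
for y,z in((125,103),(125,18),(102,103),(102,18)):print("be front",y,z,crop(w(-40,y,z)),crop(w(40,y,z)))
E
```

```text
board corners [[ 707.6   89.4]
 [ 625.4 -320. ]
 [ 469.7 -290.5]
 [ 552.4  120.1]] [np.float64(158.23595191560705), np.float64(417.6076161412322), np.float64(158.4587630527282), np.float64(418.8969368392899)]
board [ 588.8 -100.3] yaw -11.370711648267871
be (162, 70) [ 37.  144.4]
be (203, 80) [ 35.4 119.7]
be (180, 228) [-53.8 116.1]
be (138, 222) [-54.7 140.6]
be (126, 66) [ 35.6 165.6]
be (105, 217) [-55.2 160. ]
jaw (280, 120) [23.8 71.9]
jaw (300, 123) [24.1 59.9]
jaw (265, 218) [-35.9  69.7]
jaw (285, 222) [-36.2  57.8]
fix (80, 70) [ 32.5 194. ]
fix (118, 75) [ 33.5 171.2]
A [448.8 290.4 154. ] [448.6 289.3 154. ]
B [438.3 273.8 152.2] [438.2 274.  154. ]
C [404.2 293.4 152.9] [404.  292.2 154. ]
D [415.6 310.3 154.6] [415.5 309.5 154. ]
rim [424.  326.2  95. ]
rim [422.9 256.5  95. ]
rim [459.1 291.9  95. ]
rim [387.4 289.7  95. ]
be front 125 103 [169.4 202.3] [195.5  70.9]
be front 125 18 [177.6 232.9] [202.  109.6]
be front 102 103 [208.5 209.3] [234.2  77.8]
be front 102 18 [214.1 239.5] [238.1 116.1]
```

```bash
python3 - <<'E'
from h import *
np.set_printoptions(precision=1,suppress=True)
f=lambda n,P:(proj(n,P)+.5)*1.4-.5
# red pieces: base in scene view (784 scale) then height from top
for nm,base,top_s,top_t in(("r1",(597,355),(614,282),(172,292)),("r2",None,(607,218),(146,418))):
    P=tri((np.array(top_s)+.5)/1.4-.5,(np.array(top_t)+.5)/1.4-.5);print(nm,"top",P)
    if base:print(onz("scene",(np.array(base)+.5)/1.4-.5,0))
cr=lambda P:(proj("scene",P)-[385,160]+.5)*5-.5+[365,0]
for z in(154,100):print(z,cr([438.3,273.8,z]),cr([448.8,290.4,z]))
E
```

```text
r1 top [522.4 317.8 151.4]
[529.2 320.    0. ]
r2 top [326.4 349.1 151.4]
154 [500.5  93.6] [540.4 107.3]
100 [480.6 185.9] [519.1 200. ]
```

>>> {"method": "move_arm", "body": {"steps": [[1,0,0,-0.06,0,0,0],[1,0,0,-0.06,0,0,0],[1,0,0,-0.03,0,0,0]]}}

```text
time: 0.48
tcp_pos: [250.1, -600.4, 376.1]
ee_rot: [179.8, -0.0, 22.6]
contact_force: [-0.5, 0.0, -0.4]
gripper_width: 1.0
finger_force: 0.0
```

>>> {"method": "move_arm", "body": {"steps": [[1,0.0458,-0.0189,0,0,0,0],[1,0.0458,-0.0189,0,0,0,0],[1,0.0458,-0.0189,0,0,0,0],[1,0.0458,-0.0189,0,0,0,0],[1,0.0458,-0.0189,0,0,0,0],[1,0.0458,-0.0189,0,0,0,0],[1,0.0458,-0.0189,0,0,0,0],[1,0.0458,-0.0189,0,0,0,0],[1,0.0458,-0.0189,0,0,0,0],[1,0.0458,-0.0189,0,0,0,0],[1,0.0192,-0.0462,0,0,0,0],[1,0.0192,-0.0462,0,0,0,0],[1,0.0192,-0.0462,0,0,0,0],[1,0.0192,-0.0462,0,0,0,0],[1,0.0192,-0.0462,0,0,0,0],[1,0.0192,-0.0462,0,0,0,0],[1,0,0,0,0,0,-0.16],[1,0,0,0,0,0,-0.16],[1,0,0,0,0,0,-0.16],[1,0,0,0,0,0,-0.16]]}}

```text
time: 2.98
tcp_pos: [599.7, 50.8, 372.1]
ee_rot: [-180.0, 0.0, 59.6]
contact_force: [-0.4, -0.1, -0.8]
gripper_width: 1.003
finger_force: 0.0
```

>>> {"method": "move_arm", "body": {"steps": [[1,0.0201,-0.0452,0,0,0,0],[1,0.0201,-0.0452,0,0,0,0],[1,0.0201,-0.0452,0,0,0,0],[1,0.0201,-0.0452,0,0,0,0],[1,0.0201,-0.0452,0,0,0,0],[1,0.0201,-0.0452,0,0,0,0],[1,0,0,0.045,0,0,0],[1,0,0,0.045,0,0,0],[1,0,0,0.045,0,0,0],[1,0,0,0.045,0,0,0],[1,0,0,0,0,0,0]]}}

```text
time: 4.35
tcp_pos: [426.4, 291.5, 189.7]
ee_rot: [-179.8, 0.3, 59.3]
contact_force: [0.3, -0.4, 0.9]
gripper_width: 0.999
finger_force: 0.0
```

>>> {"method": "move_arm", "body": {"steps": [[1,0,0,0.02,0,0,0],[1,0,0,0.02,0,0,0],[1,0,0,0.02,0,0,0],[1,0,0,0.019,0,0,0],[1,0,0,0,0,0,0],[1,0,0,0,0,0,0]]}}

```text
time: 5.1
tcp_pos: [428.7, 293.4, 114.6]
ee_rot: [180.0, -0.1, 59.3]
contact_force: [-0.1, 0.1, -0.1]
gripper_width: 1.003
finger_force: 0.0
```

```bash
python3 - <<'E'
from workcell import *
import cv2,numpy as np
R=lambda im,x,y,w,h,k:cv2.resize(im[y:y+h,x:x+w],None,fx=k,fy=k,interpolation=cv2.INTER_CUBIC)
o=np.hstack([R(capture("top")["pixels"],70,200,130,130,3),R(capture("scene")["pixels"],365,130,130,130,3)])
cv2.imwrite("pics/pre.png",o)
E
```

```text
(no output)
```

View pics/pre.png

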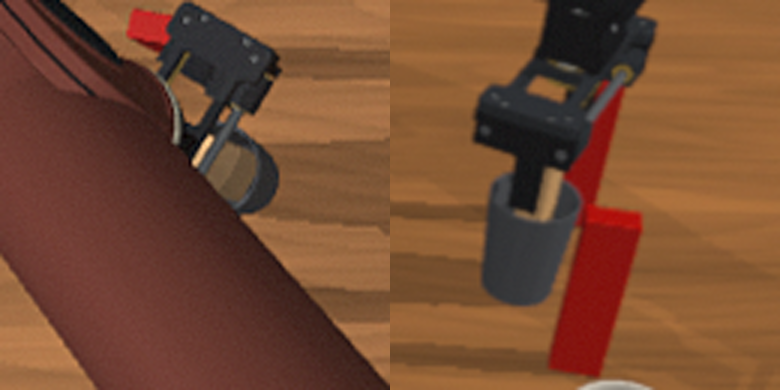

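The picture shows the fingers straddling the pale strip just above the cup rim (left half 205,155; right half 530,190), clear of both reds. Closing.

>>> {"method": "move_arm", "body": {"steps": [[-1,0,0,0,0,0,0],[-1,0,0,0,0,0,0],[-1,0,0,0,0,0,0],[-1,0,0,0,0,0,0],[-1,0,0,0,0,0,0],[-1,0,0,0,0,0,0],[-1,0,0,0,0,0,0],[-1,0,0,0,0,0,0]]}}

```text
time: 6.2
tcp_pos: [428.2, 293.0, 113.6]
ee_rot: [-180.0, -0.0, 59.3]
contact_force: [-0.9, -0.3, -1.2]
gripper_width: 0.459
finger_force: 29.8
```

```bash
python3 -c "
from workcell import *
s=read_state();print(s)"
```

```text
{'time': 6.2, 'joint_positions': array([ -4.79108759,  12.54915349, -38.22264439, 108.10722526,
         8.7329029 ,  62.25041522, -77.14462889]), 'qd': array([ 0.01509401,  0.05907517,  0.02497181,  0.07488789, -0.01100255,
       -0.04275012, -0.0037813 ]), 'joint_torque': array([-2.34869972e-02, -4.59613431e+01, -4.93784085e+00, -3.65043783e+01,
       -3.92749370e-02, -5.64031536e-02,  9.07872145e-04]), 'tcp_pos': array([428.2059689 , 293.01660598, 113.56116976]), 'ee_rot': array([-1.79996132e+02, -5.24236950e-04,  5.92886682e+01]), 'contact_force': array([-0.92943427, -0.30928831, -1.22393914]), 'ft_torque': array([-0.05146855, -0.06309635, -0.00262592]), 'finger_force': 29.83806791715324, 'gripper_width': 0.4593074261922996}
```

>>> {"method": "move_arm", "body": {"steps": [[-1,0,0,-0.015,0,0,0],[-1,0,0,-0.025,0,0,0],[-1,0,0,-0.03,0,0,0],[-1,0,0,-0.03,0,0,0],[-1,0,0,-0.03,0,0,0],[-1,0,0,0,0,0,0],[-1,-0.0178,0.0339,0,0,0,0],[-1,-0.0178,0.0339,0,0,0,0],[-1,-0.0178,0.0339,0,0,0,0],[-1,-0.0178,0.0339,0,0,0,0],[-1,-0.0178,0.0339,0,0,0,0],[-1,-0.0178,0.0339,0,0,0,0],[-1,-0.0178,0.0339,0,0,0,0],[-1,-0.0178,0.0339,0,0,0,0],[-1,-0.0178,0.0339,0,0,0,0],[-1,0,0,0,0,0,-0.112],[-1,0,0,0,0,0,-0.112],[-1,0,0,0,0,0,-0.113],[-1,0,0,0,0,0,0],[-1,0,0,0,0,0,0]]}}

```text
time: 8.7
tcp_pos: [608.5, -0.6, 243.4]
ee_rot: [-180.0, -0.0, 78.5]
contact_force: [-0.6, -0.7, -0.9]
gripper_width: 0.458
finger_force: 29.8
```

```bash
python3 - <<'E'
from workcell import *
import cv2,numpy as np
R=lambda im,x,y,w,h,k:cv2.resize(im[y:y+h,x:x+w],None,fx=k,fy=k,interpolation=cv2.INTER_CUBIC)
o=np.hstack([R(capture("top")["pixels"],210,120,130,195,3),R(capture("scene")["pixels"],235,120,130,195,3)])
cv2.imwrite("pics/hover.png",o);print(read_state()["tcp_pos"])
E
```

```text
[ 6.08627852e+02 -5.30077609e-01  2.43484947e+02]
```

View pics/hover.png

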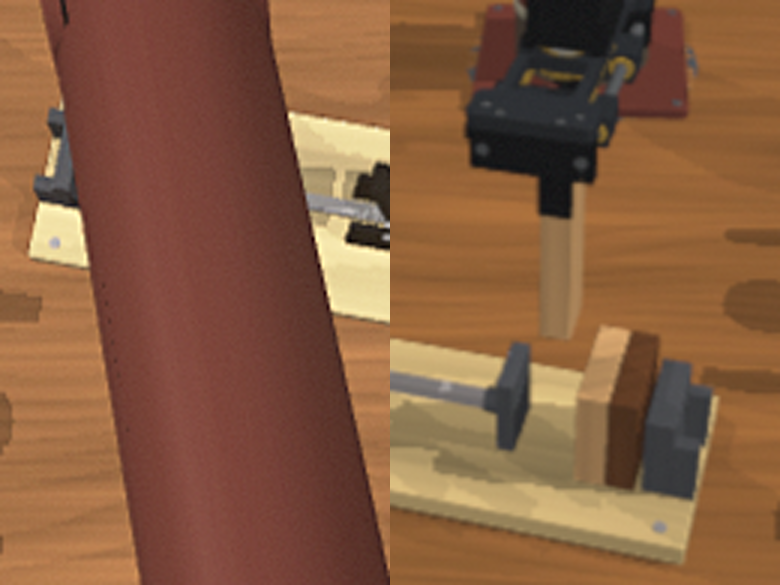

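The strip hangs upright above the gap, with its lower near corners at (541,335) and (568,339). The book-end's front lower near corner is at about (578,477) and the jaw's near edge at about (520,445). I'll check the numbers against the model.

```bash
python3 - <<'E'
from h import *
np.set_printoptions(precision=1,suppress=True)
c=np.array([588.8,-100.3]);ex=np.array([.9804,-.1972]);ey=np.array([.1972,.9804])
loc=lambda P:np.r_[(P[:2]-c)@ex,(P[:2]-c)@ey]
S=lambda u:src((u[0]-390,u[1]),3,(235,120))
print("strip bot",[loc(onz("scene",S(u),134)) for u in((541,335),(568,339))],"tcp",loc(np.array([608.6,-.5])))
for n,u,z in(("be fb",(577,477),18),("be ft",(577,402),103),("be bound bot",(607,485),18),("be back bot",(637,486),18),("be top front far",(603,327),103),("be top back far",(659,335),103),("jaw top front far",(530,345),88),("jaw nearfront top",(519,396),88),("jaw nearfront bot",(514,448),22),("board corner",(684,545),18),("fixed nearfront top",(648,432),88),("board corner2",(717,396),18)):
    print(n,loc(onz("scene",S(u),z)))
E
```

```text
strip bot [array([16.7, 89.9]), array([ 16.1, 109.1])] tcp [ -0.3 101.7]
be fb [ 34.3 122.3]
be ft [ 44.1 122.7]
be bound bot [ 36.5 145.3]
be back bot [ 31.8 166.7]
be top front far [-38.4 123.3]
be top back far [-40.  164.8]
jaw top front far [-21.9  71.9]
jaw nearfront top [33.2 78.2]
jaw nearfront bot [21.4 70.8]
board corner [ 77.9 209. ]
fixed nearfront top [ 45.3 173.5]
board corner2 [-77.7 209.2]
```

>>> {"method": "move_arm", "body": {"steps": [[-1,0,0,0.03,0,0,0],[-1,0,0,0.03,0,0,0],[-1,0,0,0.025,0,0,0],[-1,0,0,0.015,0,0,0],[-1,0,0,0.01,0,0,0],[-1,0,0,0,0,0,0],[-1,0,0,0,0,0,0]]}}

```text
time: 9.68
tcp_pos: [609.3, -0.5, 134.5]
ee_rot: [179.9, -0.0, 78.6]
contact_force: [0.8, 0.8, -1.7]
gripper_width: 0.459
finger_force: 29.8
```

>>> {"method": "move_arm", "body": {"steps": [[-1,0,0,0.002,0,0,0],[-1,0.004,0,0,0,0,0],[-1,0.004,0,0,0,0,0],[-1,0,0,0,0,0,0],[-1,0,0,0,0,0,0]]}}

```text
time: 10.3
tcp_pos: [610.3, 7.3, 131.6]
ee_rot: [180.0, -0.0, 78.6]
contact_force: [-0.0, -1.2, -1.4]
gripper_width: 0.46
finger_force: 29.8
```

>>> {"method": "move_arm", "body": {"steps": [[-1,0,0,0.001,0,0,0],[-1,0,0,0.001,0,0,0],[-1,0,0,0,0,0,0],[-1,0,0,0,0,0,0]]}}

```text
time: 10.8
tcp_pos: [610.3, 7.3, 129.6]
ee_rot: [-180.0, -0.0, 78.6]
contact_force: [0.6, -0.0, -0.8]
gripper_width: 0.46
finger_force: 29.8
```

>>> {"method": "move_arm", "body": {"steps": [[-1,0.001,0,0,0,0,0],[-1,0.001,0,0,0,0,0],[-1,0.001,0,0,0,0,0],[-1,0,0,0,0,0,0],[-1,0,0,0,0,0,0]]}}

```text
time: 11.42
tcp_pos: [611.0, 10.1, 129.6]
ee_rot: [180.0, 0.0, 78.6]
contact_force: [-0.8, -0.3, -0.5]
gripper_width: 0.457
finger_force: 29.8
```

>>> {"method": "move_arm", "body": {"steps": [[-1,0.001,0,0,0,0,0],[-1,0.001,0,0,0,0,0],[-1,0,0,0,0,0,0],[-1,0,0,0,0,0,0]]}}

```text
time: 11.92
tcp_pos: [611.3, 12.3, 129.5]
ee_rot: [-180.0, -0.0, 78.6]
contact_force: [-0.5, -0.7, -1.4]
gripper_width: 0.459
finger_force: 29.8
```

>>> {"method": "move_arm", "body": {"steps": [[-1,0,0,0.001,0,0,0],[-1,0,0,0.001,0,0,0],[-1,0,0,0,0,0,0],[-1,0,0,0,0,0,0]]}}

```text
time: 12.42
tcp_pos: [611.3, 12.3, 127.6]
ee_rot: [180.0, -0.0, 78.6]
contact_force: [0.1, -0.8, -0.2]
gripper_width: 0.46
finger_force: 29.8
```

>>> {"method": "move_arm", "body": {"steps": [[-1,0,0,0.001,0,0,0],[-1,0,0,0.001,0,0,0],[-1,0,0,0,0,0,0],[-1,0,0,0,0,0,0]]}}

```text
time: 12.92
tcp_pos: [611.7, 12.5, 127.5]
ee_rot: [179.9, -0.0, 78.6]
contact_force: [-4.4, -0.6, 14.5]
gripper_width: 0.46
finger_force: 29.9
```

```bash
python3 - <<'E'
from workcell import *
import cv2,numpy as np
R=lambda im,x,y,w,h,k:cv2.resize(im[y:y+h,x:x+w],None,fx=k,fy=k,interpolation=cv2.INTER_CUBIC)
cv2.imwrite("pics/place.png",R(capture("scene")["pixels"],245,185,110,110,5.4))
E
```

```text
(no output)
```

View pics/place.png

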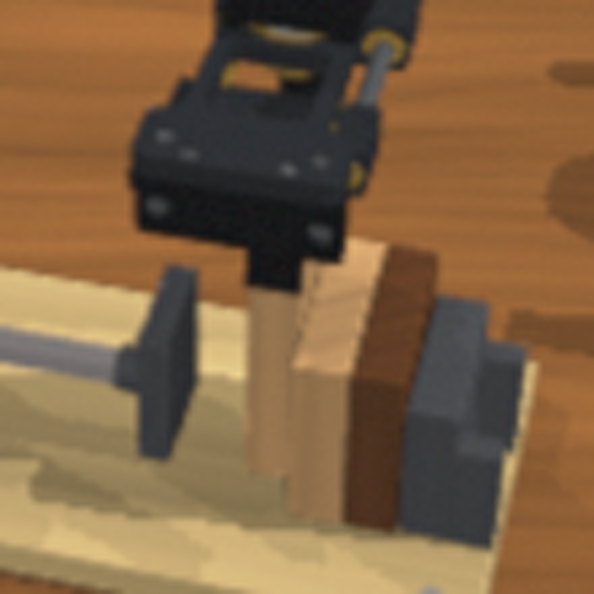

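The strip stands on the board (14 N on landing) next to the book-end, its lower edge at about (250–290,475). I'll ease the load and push gently until it is against the book-end.

>>> {"method": "move_arm", "body": {"steps": [[-1,0,0,-0.0015,0,0,0],[-1,0.001,0,0,0,0,0],[-1,0.001,0,0,0,0,0],[-1,0,0,0,0,0,0],[-1,0,0,0,0,0,0]]}}

```text
time: 13.6
tcp_pos: [611.8, 13.1, 127.5]
ee_rot: [180.0, 0.1, 78.6]
contact_force: [-1.7, -2.6, 7.5]
gripper_width: 0.457
finger_force: 29.9
```

>>> {"method": "move_arm", "body": {"steps": [[-1,0,0,-0.001,0,0,0],[-1,0.001,0,0,0,0,0],[-1,0.001,0,0,0,0,0],[-1,0,0,0,0,0,0],[-1,0,0,0,0,0,0]]}}

```text
time: 14.22
tcp_pos: [611.5, 13.7, 127.7]
ee_rot: [-179.9, 0.2, 78.5]
contact_force: [-3.6, -8.1, 2.1]
gripper_width: 0.457
finger_force: 29.9
```

>>> {"method": "move_arm", "body": {"steps": [[-1,-0.001,0,-0.0005,0,0,0],[-1,0,0,0,0,0,0],[-1,0,0,0,0,0,0]]}}

```text
time: 14.6
tcp_pos: [611.3, 13.7, 127.8]
ee_rot: [-179.9, 0.1, 78.5]
contact_force: [-1.3, -6.3, -1.4]
gripper_width: 0.456
finger_force: 29.9
```

>>> {"method": "move_arm", "body": {"steps": [[0.5,0,0,0,0,0,0],[0.5,0,0,0,0,0,0],[1,0,0,0,0,0,0],[1,0,0,0,0,0,0],[1,0,0,0,0,0,0]]}}

```text
time: 15.22
tcp_pos: [611.9, 15.3, 128.6]
ee_rot: [180.0, -0.0, 78.6]
contact_force: [0.5, 0.6, 0.1]
gripper_width: 0.935
finger_force: 0.0
```

>>> {"method": "move_arm", "body": {"steps": [[1,0,0,-0.01,0,0,0],[1,0,0,-0.03,0,0,0],[1,0,0,-0.045,0,0,0],[1,0,0,-0.045,0,0,0],[1,0,0,0,0,0,0]]}}

```text
time: 15.85
tcp_pos: [613.7, 15.7, 263.5]
ee_rot: [179.6, -0.1, 78.6]
contact_force: [0.2, 0.0, -1.0]
gripper_width: 1.002
finger_force: 0.0
```

```bash
python3 - <<'E'
from h import *
from workcell import *
c=np.array([588.8,-100.3]);ex=np.array([.9804,-.1972]);ey=np.array([.1972,.9804])
w=lambda x,y,z:np.r_[c+ex*x+ey*y,z]
R=lambda im,x,y,w,h,k:cv2.resize(im[y:y+h,x:x+w],None,fx=k,fy=k,interpolation=cv2.INTER_CUBIC)
def mk(n,im,x,y,W,H,k):
    o=R(im,x,y,W,H,k); p=lambda P:tuple(np.round((proj(n,P)-[x,y]+.5)*k-.5).astype(int).tolist())
    for s in(1,-1):
        for u,v in((-12,-12),(12,12)):
            cv2.line(o,p(w(u,-90+s*40.2,164)),p(w(v,-90+s*20,74)),(0,255,255),1)
        cv2.line(o,p(w(-12,-90+s*40.2,164)),p(w(12,-90+s*40.2,164)),(0,255,0),1)
    return o
t=mk("top",cv2.imread("raw_top.png"),320,165,60,50,6.5); s1=mk("scene",cv2.imread("raw_scene.png"),180,190,60,75,6.5)
s2=R(capture("scene")["pixels"],245,185,110,110,2.7)
o=np.zeros((600,784,3),np.uint8);o[:t.shape[0],:390]=t;o[:s1.shape[0],392:782]=s1;o[330:330+270,:s2.shape[1]]=s2[:270]
cv2.imwrite("pics/grips.png",o)
E
```

```text
(no output)
```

View pics/grips.png

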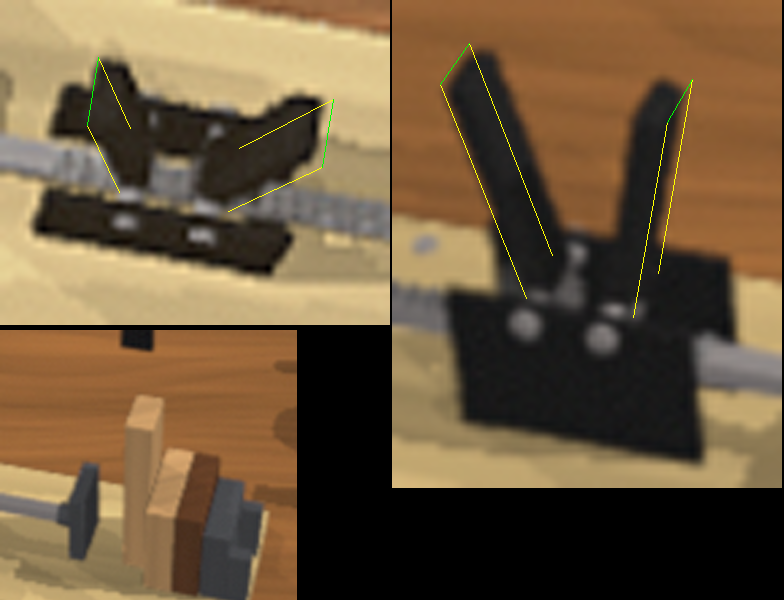

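The overlay matches: the grip tops sit about 1–2 mm inside the predicted outer edges on both sides, so grip_point is well centred. The strip stands upright against the book-end (bottom left panel, 145,480).

>>> {"method": "move_arm", "body": {"steps": [[1,-0.0348,0,0,0,0,0],[1,-0.0348,0,0,0,0,0],[1,-0.0348,0,0,0,0,0],[1,-0.0348,0,0,0,0,0],[1,-0.0348,0,0,0,0,0],[1,-0.0348,0,0,0,0,0],[1,0,0,0,0,0,0.157],[1,0,0,0,0,0,0.157],[1,0,0,0,0,0,0.157],[1,0,0,0,0,0,0.157],[1,0,0,0,0,0,0.157],[1,0,0,0,0,0,0.157],[1,0,0,0,0,0,0.157],[1,0,0,0,0,0,0.157],[1,0,0,0,0,0,0.157],[1,0,0,0,0,0,0.158],[1,0,0,0,0,0,0],[1,0,0,0,0,0,0],[1,0,0,0,0,0,0]]}}

```text
time: 18.27
tcp_pos: [570.5, -189.5, 258.3]
ee_rot: [-180.0, 0.0, -11.3]
contact_force: [0.4, 0.0, -1.0]
gripper_width: 1.001
finger_force: 0.0
```

>>> {"method": "move_arm", "body": {"steps": [[1,0,-0.001,0.04,0,0,0],[1,0,0,0.03,0,0,0],[1,0,0,0.013,0,0,0],[1,0,0,0,0,0,0],[1,0,0,0,0,0,0],[1,0,0,0.005,0,0,0],[1,0,0,0.005,0,0,0],[1,0,0,0.005,0,0,0],[1,0,0,0,0,0,0]]}}

```text
time: 19.4
tcp_pos: [570.5, -188.5, 159.9]
ee_rot: [-180.0, 0.1, -11.4]
contact_force: [-0.0, -1.2, -0.4]
gripper_width: 1.0
finger_force: 0.0
```

Tips are below the grip tops (164) with no contact. Continuing down.

>>> {"method": "move_arm", "body": {"steps": [[1,0,0,0.006,0,0,0],[1,0,0,0.008,0,0,0],[1,0,0,0.01,0,0,0],[1,0,0,0.012,0,0,0],[1,0,0,0.012,0,0,0],[1,0,0,0,0,0,0],[1,0,0,0,0,0,0]]}}

```text
time: 20.27
tcp_pos: [571.0, -188.6, 112.8]
ee_rot: [-180.0, -0.0, -11.4]
contact_force: [-0.8, -0.0, 0.1]
gripper_width: 0.996
finger_force: 0.0
```

>>> {"method": "move_arm", "body": {"steps": [[0.55,0,0,0,0,0,0],[0.4,0,0,0,0,0,0],[0.3,0,0,0,0,0,0],[0.3,0,0,0,0,0,0],[0.3,0,0,0,0,0,0]]}}

```text
time: 20.9
tcp_pos: [571.3, -187.9, 112.8]
ee_rot: [-180.0, -0.0, -11.4]
contact_force: [2.2, 4.9, 3.6]
gripper_width: 0.66
finger_force: 2.9
```

>>> {"method": "move_arm", "body": {"steps": [[0.2,0,0,0,0,0,0],[0.1,0,0,0,0,0,0],[0,0,0,0,0,0,0],[-0.05,0,0,0,0,0,0],[-0.1,0,0,0,0,0,0],[-0.1,0,0,0,0,0,0],[-0.1,0,0,0,0,0,0]]}}

```text
time: 21.78
tcp_pos: [571.2, -187.8, 112.9]
ee_rot: [-180.0, -0.0, -11.4]
contact_force: [1.0, 5.6, 4.8]
gripper_width: 0.455
finger_force: 18.9
```

```bash
cat >jaw.py <<'E'
from h import *
from workcell import *
import sys
im=capture("scene")["pixels"];print({k:np.round(v,2) for k,v in read_state().items() if k in("gripper_width","finger_force","contact_force")})
c=np.array([588.8,-100.3]);ex=np.array([.9804,-.1972]);ey=np.array([.1972,.9804])
# intensity profile along board y at jaw/strip face height z=55,x=10 in scene
im=cv2.GaussianBlur(im,(3,3),0).astype(np.float32).mean(2)
ys=np.arange(60,130,2.);P=np.array([proj("scene",np.r_[c+ex*25+ey*y,86]) for y in ys],np.float32)
v=cv2.remap(im,P[None,:,0],P[None,:,1],cv2.INTER_LINEAR)[0]
print(" ".join(f"{int(y)}:{int(a)}" for y,a in zip(ys,v)))
E
python3 jaw.py
```

```text
{'contact_force': array([0.8 , 6.23, 4.85]), 'finger_force': np.float64(19.12), 'gripper_width': np.float64(0.46)}
60:181 62:181 64:180 66:173 68:162 70:149 72:135 74:111 76:86 78:71 80:67 82:67 84:67 86:66 88:59 90:52 92:48 94:49 96:66 98:104 100:143 102:157 104:143 106:123 108:114 110:114 112:117 114:117 116:117 118:114 120:111 122:112 124:116 126:117 128:116
```

>>> {"method": "move_arm", "body": {"steps": [[0.3,0,0,0,0,0,0],[0.9,0,0,0,0,0,0],[0.9,0,-0.001,0,0,0,0],[0.9,0,0,0,0,0,0],[0.9,0,0,0,0,0,0],[0.9,0,0,0,0,0,0]]}}

```text
time: 22.58
tcp_pos: [571.0, -187.9, 112.6]
ee_rot: [180.0, -0.0, -11.4]
contact_force: [0.2, 0.7, 0.1]
gripper_width: 0.936
finger_force: 0.0
```

>>> {"method": "move_arm", "body": {"steps": [[0.5,0,0,0,0,0,0],[0.3,0,0,0,0,0,0],[0.2,0,0,0,0,0,0],[0.1,0,0,0,0,0,0],[0.1,0,0,0,0,0,0],[0.1,0,0,0,0,0,0]]}}

```text
time: 23.32
tcp_pos: [571.2, -187.8, 112.8]
ee_rot: [180.0, -0.0, -11.4]
contact_force: [1.0, -1.3, 4.2]
gripper_width: 0.554
finger_force: 3.1
```

>>> {"method": "move_arm", "body": {"steps": [[0.05,0,0,0,0,0,0],[0,0,0,0,0,0,0],[-0.04,0,0,0,0,0,0],[-0.07,0,0,0,0,0,0],[-0.07,0,0,0,0,0,0],[-0.07,0,0,0,0,0,0]]}}

```text
time: 24.08
tcp_pos: [571.1, -187.7, 112.8]
ee_rot: [180.0, -0.0, -11.4]
contact_force: [0.8, -1.3, 5.6]
gripper_width: 0.465
finger_force: 4.5
```

>>> {"method": "move_arm", "body": {"steps": [[-0.08,0,0,0,0,0,0],[-0.09,0,0,0,0,0,0],[-0.09,0,0,0,0,0,0],[-0.09,0,0,0,0,0,0]]}}

```text
time: 24.58
tcp_pos: [571.1, -187.8, 112.8]
ee_rot: [180.0, -0.0, -11.4]
contact_force: [0.5, -0.8, 4.9]
gripper_width: 0.459
finger_force: 9.7
```

```bash
python3 jaw.py
```

```text
{'contact_force': array([ 0.36, -1.49,  4.64]), 'finger_force': np.float64(9.77), 'gripper_width': np.float64(0.46)}
60:180 62:180 64:180 66:180 68:181 70:180 72:180 74:180 76:180 78:179 80:176 82:168 84:155 86:139 88:117 90:90 92:74 94:68 96:67 98:68 100:69 102:72 104:81 106:96 108:109 110:114 112:116 114:117 116:117 118:114 120:111 122:111 124:114 126:116 128:116
```

>>> {"method": "move_arm", "body": {"steps": [[0.3,0,0,0,0,0,0],[0.9,0,0,0,0,0,0],[0.9,0,0,0,0,0,0],[0.9,0,0,0,0,0,0],[0.9,0,0,0,0,0,0],[0.9,0,0,0,0,0,0]]}}

```text
time: 25.38
tcp_pos: [571.1, -187.3, 112.6]
ee_rot: [-180.0, -0.0, -11.4]
contact_force: [-0.5, -0.2, -0.5]
gripper_width: 0.934
finger_force: 0.0
```

>>> {"method": "move_arm", "body": {"steps": [[0.7,0,0,0,0,0,0],[0.6,0,0,0,0,0,0],[0.55,0,0,0,0,0,0],[0.5,0,0,0,0,0,0],[0.5,0,0,0,0,0,0],[0.5,0,0,0,0,0,0]]}}

```text
time: 26.12
tcp_pos: [571.3, -187.5, 113.7]
ee_rot: [180.0, -0.1, -11.4]
contact_force: [-3.4, 1.2, 8.3]
gripper_width: 0.754
finger_force: 28.1
```

```bash
python3 jaw.py
```

```text
{'contact_force': array([-3.27,  1.28,  8.66]), 'finger_force': np.float64(28.05), 'gripper_width': np.float64(0.76)}
60:180 62:181 64:181 66:181 68:181 70:180 72:180 74:180 76:180 78:179 80:176 82:168 84:156 86:142 88:123 90:96 92:76 94:69 96:67 98:68 100:69 102:71 104:80 106:96 108:109 110:114 112:116 114:117 116:117 118:114 120:111 122:111 124:114 126:116 128:116
```

Jaw has met the strip; 28 N is a bit much, so I'll ease to about 15 N.

>>> {"method": "move_arm", "body": {"steps": [[0.506,0,0,0,0,0,0],[0.506,0,0,0,0,0,0],[0.506,0,0,0,0,0,0]]}}

```text
time: 26.55
tcp_pos: [571.3, -187.5, 113.7]
ee_rot: [180.0, -0.1, -11.4]
contact_force: [-4.0, 1.4, 9.8]
gripper_width: 0.76
finger_force: 27.0
```

>>> {"method": "move_arm", "body": {"steps": [[0.52,0,0,0,0,0,0],[0.52,0,0,0,0,0,0],[0.52,0,0,0,0,0,0]]}}

```text
time: 26.92
tcp_pos: [571.3, -187.5, 113.6]
ee_rot: [180.0, -0.0, -11.4]
contact_force: [-3.4, 0.8, 7.4]
gripper_width: 0.766
finger_force: 24.9
```

>>> {"method": "move_arm", "body": {"steps": [[0.53,0,0,0,0,0,0],[0.53,0,0,0,0,0,0],[0.53,0,0,0,0,0,0]]}}

```text
time: 27.3
tcp_pos: [571.3, -187.5, 113.6]
ee_rot: [180.0, -0.0, -11.4]
contact_force: [-2.6, -0.5, 8.6]
gripper_width: 0.77
finger_force: 23.6
```

>>> {"method": "move_arm", "body": {"steps": [[0.55,0,0,0,0,0,0],[0.57,0,0,0,0,0,0],[0.57,0,0,0,0,0,0],[0.57,0,0,0,0,0,0]]}}

```text
time: 27.8
tcp_pos: [571.3, -187.6, 113.4]
ee_rot: [180.0, -0.0, -11.4]
contact_force: [-1.7, 0.2, 6.6]
gripper_width: 0.786
finger_force: 18.1
```

>>> {"method": "move_arm", "body": {"steps": [[0.59,0,0,0,0,0,0],[0.59,0,0,0,0,0,0],[0.59,0,0,0,0,0,0],[0.59,0,0,0,0,0,0]]}}

```text
time: 28.3
tcp_pos: [571.2, -187.6, 113.3]
ee_rot: [180.0, -0.0, -11.4]
contact_force: [-2.4, 1.0, 5.8]
gripper_width: 0.8
finger_force: 15.4
```

```bash
python3 - <<'E'
from workcell import *
import cv2,numpy as np
R=lambda im,x,y,w,h,k:cv2.resize(im[y:y+h,x:x+w],None,fx=k,fy=k,interpolation=cv2.INTER_CUBIC)
cv2.imwrite("pics/end.png",R(capture("scene")["pixels"],150,140,200,150,4));print(read_state())
E
```

```text
{'time': 28.35, 'joint_positions': array([ 23.11437656,  18.56218554, -11.07663133,  98.06411923,
         3.91576897,  63.70962383, -90.54860729]), 'qd': array([-0.04578522,  0.01312111, -0.10572321, -0.08819423,  0.04409415,
        0.08404142,  0.05793154]), 'joint_torque': array([-3.41901937e-01, -5.82624578e+01, -1.95312738e+00, -3.58014607e+01,
       -2.12141052e-01, -7.89628308e-01,  9.88581043e-03]), 'tcp_pos': array([ 571.20806018, -187.61527818,  113.32361806]), 'ee_rot': array([ 1.79995317e+02, -3.98289323e-02, -1.14152834e+01]), 'contact_force': array([-2.39496057,  0.14992798,  5.53508625]), 'ft_torque': array([-0.03992011,  0.4627329 , -0.05432656]), 'finger_force': 15.354326963424683, 'gripper_width': 0.8007757422697255}
```

View pics/end.png

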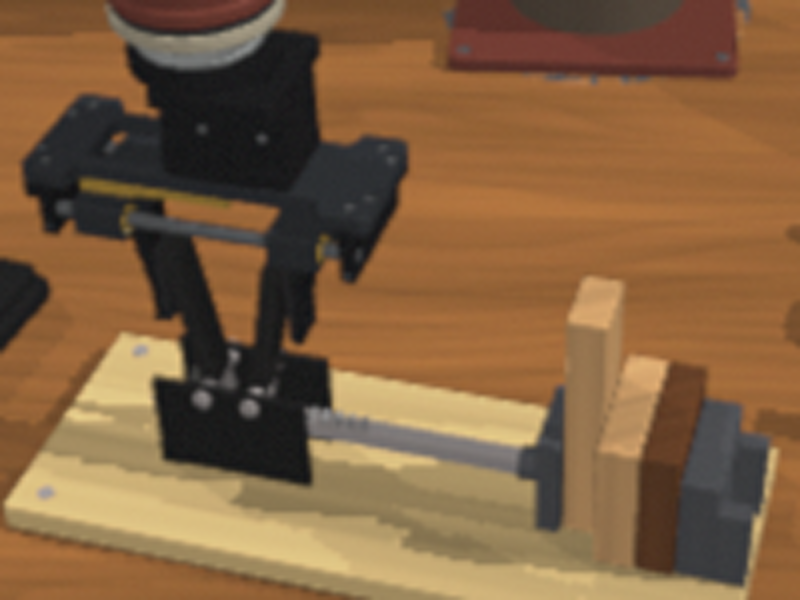

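The picture shows the jaw (550,460) against the upright strip (590,400), which is against the book-end and fixed jaw. The grips are held squeezed at a steady 15 N. Handing in.

```bash
python3 -c "
from workcell import *
print(finish_job())"
```

```text
the job is handed in; nothing more can be done
None
```

The job is handed in: the strip stands upright against the book-end with the clamp's jaw pressing it, and the arm is still holding the grips squeezed at about 15 N per finger; on the last squeeze this briefly reached 28 N, above the 10–20 N range, before I eased it.

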